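# Gauge a turned dowel in a tapered slot

## Robot

A 6-joint arm with a two-finger parallel gripper is mounted at the origin on a cart in front of the work surface, level with it; the furniture and walls round the work are solid. World frame = base frame: x ahead of the robot, y to its left, z up, the work surface at z = 0. Lengths are in m, angles in rad, forces in N, time in s.
With the tool pointing down it reaches from about 0.375 to 0.975 m from the base axis. Payload 3.8 kg.
Tool frame: the origin (TCP) lies at the very end of the fingers, on their centre line; the grasp point (between the pads) lies 19 mm behind it; z points along the fingers, y is the direction in which the jaws open and shut (so a half turn about z gives the same grasp; the last joint's range is limited). The gripper opens to 85 mm and grips with 20 to 120 N. Pads are 22 mm wide; open, the fingers measure 114 mm over their backs; the gripper's body (76 mm by 85 mm) begins 54 mm behind the grasp point. The pads swing forward as they close: fully open they stand 13 mm farther back than shut.
Start: joints at [-1.234, 0.264, 1.604, -0, 1.274, -0.037], TCP at [0.246, -0.628, 0.231] pointing down, gripper open.
Joint ranges: [-2.63, 2.63], [-0.94, 2.18], [0.31, 2.57], [-1.31, 4.45], [0, 2.66], [-2.55, 2.55]. Speed limits (rad/s): [2.57, 2.57, 3.14, 3.14, 3.14, 3.14].

## Interface

Orientations are given as a rotation vector (axis times angle).
In Python, from workcell import status, read_camera, camera_info, order gives the robot as it stands.
- The arm moves only by the tool move_arm, never from a script. Its argument "deltas" is a list of rows, each a list of 3 entries, a list of its own where there are three numbers: the turn, a rotation vector about the world's x, y, z as a fraction of full scale, then the shift along the world's x, y, z as a fraction of full scale, then the closure, from -1 (fully open) to 1 (shut), so that 0 is half open. A call has 1 to 20 rows; each row is the pose to reach, as a shift and turn from the pose commanded when the call began; what a row does not reach only later rows make up. Full scale, the value 1, is 0.1 m for a shift and pi/2 rad for a turn. A row lasts 1/8 s, in which the tool goes at most 62.5 mm and 10.7 degrees, less where a joint would pass 70% of its speed; a pose out of reach is approached as far as the arm can. A call with a number of a shift or a turn outside -1 to 1 is refused whole. A call with a gripper value outside its range is refused whole. The fingers move at their own pace and stop on an object; "grip_force" is the grip in N (left out, the last holds). Time passes only in rows, so rows that repeat a pose let the fingers close. It gives the time, the measured TCP pose, the force and the opening at its end, in the units of the state.
- status.read_state(): the state, without advancing time (a new reading comes with each control period).
- read_camera(name): name is "scene" or "side" or "wrist"; returns (picture, depth): 384x512x3 uint8, red, green, blue; 384x512 float32, m along the optical axis (not along the pixel's ray), 0 where there is no reading.
- camera_info(name): a dict with "K" (3x3 intrinsics, pixels), "D" ([k1, k2, p1, p2, k3] as OpenCV has them; the pictures are not rectified), "R" (3x3) and "t" (3): a world point X has camera coordinates R X + t. Camera axes: x right, y down, z forward; pixel columns grow to the right and rows downward; lengths in m; the calibration is good to about 2 mm. A picture is of the moment at which its call begins: read the wrist's pose just before it. camera_info takes no time and is no camera call; for the wrist camera it gives the pose at the moment of the call.
- order.finish_job(): hands the job in, once; it reports no verdict.
The state is a dict: "time": time; "q": joint angles; "joint_vel": joint speeds; "joint_torque": joint torques, N m; "tool_pos": TCP position; "tcp_rot": TCP orientation; "wrist_force": force on the tool from outside, world axes, zero at the start; "torque": the same for the moment, N m; "width": opening from 0.0 (shut) to 1.0 (fully open).
Only numpy, scipy, OpenCV 4.12 (cv2) and the standard library are available. Lean on these libraries where they do the work, as an engineer would, in place of code of your own. Each camera call takes 0.05 s, during which the arm holds its last target. There are 200 camera calls.

## Task

Measure the round dowel with the taper gauge: stand it upright on the gauge's plate inside the wide end of the slot, then slide it along between the fences towards the narrow end until it gently wedges, bearing on both fences, and leave it wedged there, upright. Then slide the gauge's pointer along its rail until it is in line with the middle of the wedged dowel, and let go; do not force the dowel and leave the collet and the whetstone where they are.

Things in the scene. Friction and masses are not known exactly. Their poses are not given: they have to be found in the camera images.
- dowel_center (a point): Centre of the dowel, a plain dark wooden cylinder 28 mm in diameter and 70 mm long, about 60 g, that stands on its end on the table; the point is on its axis, 35 mm above its foot; z is the axis.
- gauge: The taper gauge, fixed on the table: an aluminium plate 260 x 140 x 10 mm with two rigid steel fences on it, each 240 x 12 mm, 24 mm high (tops 34 mm above the table). Origin on the table, in the middle of the plate's length, below the dowel's axis as it slides along the straight fence; x runs along the slot from the wide to the narrow end, y towards the pointer's rail, z up.
- fence_ref: The straight fence, part of the gauge. Origin at the middle of its inner face, at the face's lower edge (on the plate); axes parallel to the gauge's; the slot lies on its -y side, so the dowel's axis is at y = -14 mm when it bears on this fence. A wedged dowel bears on each fence with about twice the push along the slot: a push of 4 to 6 N wedges it well, over 12 N forces it.
- fence_set: The adjustable fence, turned 0.125 rad about z from the gauge's x, so that the slot narrows by 1 mm in 8 mm. The origin stays at the middle setting of its inner face (half-way along, lower edge); x along the face to the narrow end, slot on the +y side. The fence itself is clamped up to 5 mm to either side (along y) of the origin, differently each day, which no reading gives.
- pointer_grip (a point): Middle of the upright steel tab of the pointer, 14 x 14 mm, top 56 mm above the table; the point is 44 mm above the table, at gauge y = +60 mm, axes as the gauge's. It stands on a low carriage (30 x 22 mm, top 24 mm above the table) beside the straight fence; its needle sticks out at this point's x, so it is in line with the dowel when both have the same x along the gauge.
- pointer (a joint): Position of the pointer on its rail in m: 0 when it stands at gauge x = +100 mm (narrow end), growing towards the wide end (gauge x = 0.100 - value), to 0.19. It starts near the narrow end, moves with about 2 N of friction and stays where it is left.
- collet_center (a point): Centre of a steel collet 25 mm in diameter and 40 mm tall that stands on the table near the dowel; to be left alone.
- whetstone_center (a point): Centre of a grey whetstone 33 x 68 x 27 mm that lies on the table near the dowel; to be left alone.
- slot_mouth (a point): Point on the plate's top (10 mm above the table) inside the wide end of the slot, 85 mm from the gauge's middle, where the dowel is to be set down; the slot is 5 mm or more wider than the dowel here. From here the dowel slides 45 to 125 mm along the gauge's x until it wedges, depending on the fence's setting; wedged by a few newtons it holds by friction.
Things that resemble listed ones, but are neither listed nor needed, are in the scene too. What is shaped like the part that bears dowel_center but red, turquoise or white is not meant.

How it is judged:
On the way, in this order (a step that is already met when the one before it is completed fails the run):
1. the dowel stands on the gauge's plate inside the wide end of the slot (x of dowel_center in the frame of gauge between -0.125 and -0.055 m and y of dowel_center in the frame of fence_ref below -0.012 m and y of dowel_center in the frame of fence_set above 0.007 m and height (world z) of dowel_center below 0.053 m and angle between dowel_center's own z axis and vertical below 0.2 rad), for 0.1 s.
2. the dowel is wedged upright: it bears on both fences with at least 1 N (contact force between dowel and fence_ref above 1 N and contact force between dowel and fence_set above 1 N and height (world z) of dowel_center below 0.053 m and angle between dowel_center's own z axis and vertical below 0.1 rad), for 0.2 s.
At the end, for the whole second after the job is handed in: The dowel stands upright (within 0.1 rad) on the gauge's plate, at rest and still wedged (it bears on both fences with at least 0.5 N, less than 1 mm from the straight one), and the pointer is within 5 mm of its axis, measured along the gauge (contact force between dowel and fence_ref above 0.5 N and contact force between dowel and fence_set above 0.5 N and y of dowel_center in the frame of fence_ref above -0.015 m and angle between dowel_center's own z axis and vertical below 0.1 rad and height (world z) of dowel_center between 0.04 and 0.05 m and x of dowel_center in the frame of pointer_grip between -0.005 and 0.005 m and linear speed of dowel below 0.01 m/s); the robot touches nothing.
It fails at once if the dowel is forced: more than 30 N on a fence (a wedged dowel bears on each with about twice the push along the slot) (contact force between dowel and fence_ref above 30 N or contact force between dowel and fence_set above 30 N).
It fails at once if the collet or the whetstone is moved by more than 20 mm (distance of any of collet_center, whetstone_center from where it was at the start of the episode above 0.02 m).
It also fails if it takes over 72 s, if anything falls off the work surface, if the arm or the gripper's body presses on something with over 40 N, if the wrist force passes 120 N, or if a joint passes its speed limit or range.

## Working session

There is one attempt and no reset: what is moved stays moved. The work goes in short steps, Python scripts to look and compute and a tool call to move; the robot and the scene stay as the last step left them, time stands still between calls to the robot, and variables do not carry over. Pictures are saved under pics/ and viewed, about 8 in all and at most 12, crops included, and the job is handed in when it is done.

Besides the shell and the picture viewer there is one more tool, called as a command line: name --argument value ..., lists and objects as JSON in quotes. move_arm: Moves the arm, as the interface text tells. Its arguments: {"type":"object","properties":{"deltas":{"type":"array","items":{"type":"array"}},"grip_force":{"type":"number"}},"required":["deltas"]}

```bash
mkdir -p pics; ls; python3 - <<'E'
from workcell import status, read_camera, camera_info
import cv2,numpy as np
s=status.read_state();print(s)
for n in("scene","side"):
    p,d=read_camera(n);np.savez(f"{n}0.npz",p=p,d=d);cv2.imwrite(f"pics/{n}0.png",cv2.cvtColor(p,cv2.COLOR_RGB2BGR))
    c=camera_info(n);print(n,c["K"],c["D"],(-c["R"].T@c["t"]),c["R"][2])
E
```

```text
pics
{'time': 0.0, 'q': array([-1.23392605e+00,  2.64775688e-01,  1.60542564e+00,  1.84138519e-06,
        1.27369398e+00, -3.69066249e-02]), 'joint_vel': array([-6.15982361e-05, -3.20509116e-04,  3.09574729e-04,  1.20977076e-03,
       -1.98677599e-04,  2.15517329e-03]), 'joint_torque': array([ 7.60823987e-04, -5.15110838e+01, -3.67313254e+01,  6.73699219e-05,
        1.29003549e-02, -3.94032753e-06]), 'tool_pos': array([ 0.24621021, -0.62768273,  0.22991896]), 'tcp_rot': array([-3.08465119e+00, -5.83291625e-01,  5.37329416e-04]), 'wrist_force': array([-0.03335374, -0.12187119, -0.16329722]), 'torque': array([-0.04528403, -0.00588215,  0.0040069 ]), 'width': 0.9997851307186246}
scene [[427.38982818   0.         252.84613444]
 [  0.         427.38982818 195.37508732]
 [  0.           0.           1.        ]] [-0.12984884  0.          0.          0.          0.        ] [0.03720449 0.24510179 0.79575179] [ 0.55446316 -0.32959064 -0.76416007]
side [[346.76914976   0.         257.65558382]
 [  0.         346.76914976 188.305101  ]
 [  0.           0.           1.        ]] [0.03003614 0.         0.         0.         0.        ] [ 0.35836146 -0.80172069  0.6149788 ] [ 0.24935514  0.76495551 -0.59385611]
```

View pics/scene0.png

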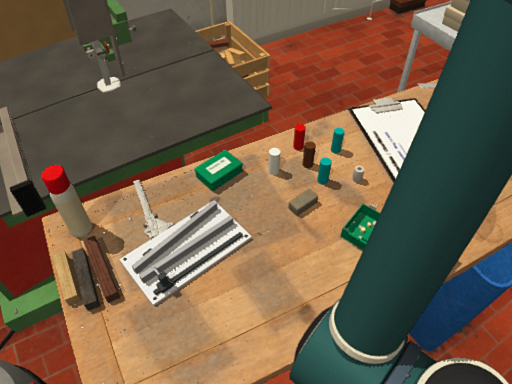

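View pics/side0.png

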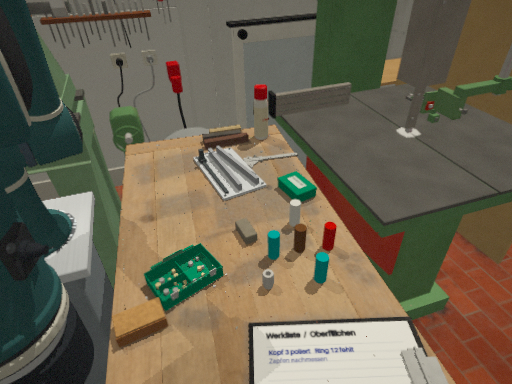

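The scene view shows the brown dowel at about (309,154), the white and red cylinders and two turquoise ones beside it, the collet at (359,174) and the whetstone at (303,202). The gauge is around (185,250), with the dark pointer near (163,283). The side view has the dowel at (300,238) and the gauge around (230,172).

```bash
cat > h.py <<'E'
import numpy as np,cv2
from workcell import status, read_camera, camera_info
def ray(ci,uv):
    uv=np.asarray(uv,float).reshape(-1,1,2)
    n=cv2.undistortPoints(uv,np.array(ci["K"]),np.array(ci["D"]))[:,0]
    return np.c_[n,np.ones(len(n))]
def plane(ci,uv,z):
    d=ray(ci,uv)@ci["R"]; o=-ci["R"].T@ci["t"]
    return o+d*((z-o[2])/d[:,2])[:,None]
def cloud(ci,dep):
    v,u=np.mgrid[:384,:512]
    r=ray(ci,np.stack([u.ravel(),v.ravel()],1))
    X=(r*dep.reshape(-1,1)-ci["t"])@ci["R"]
    X[dep.ravel()==0]=np.nan
    return X.reshape(384,512,3)
def proj(ci,X):
    return cv2.projectPoints(np.asarray(X,float).reshape(-1,1,3),cv2.Rodrigues(ci["R"])[0],ci["t"],ci["K"],np.array(ci["D"]))[0][:,0]
E
python3 - <<'E'
from h import *
for n,box,gb in(("scene",(300,140,320,172),(110,190,260,310)),("side",(290,220,310,256),(185,135,275,205))):
    z=np.load(f"{n}0.npz");p,d=z["p"],z["d"];ci=camera_info(n);X=cloud(ci,d)
    hsv=cv2.cvtColor(p,cv2.COLOR_RGB2HSV)
    u0,v0,u1,v1=box
    m=np.zeros(d.shape,bool);m[v0:v1,u0:u1]=p[v0:v1,u0:u1].max(2)<115
    Y=X[m];Y=Y[(Y[:,2]>0.006)]
    print(n,"dowel n",len(Y),"z pct",np.nanpercentile(Y[:,2],[2,50,98]),"top",np.nanmean(Y[Y[:,2]>.066],0),"med",np.nanmedian(Y,0))
    u0,v0,u1,v1=gb
    g=np.zeros(d.shape,bool);g[v0:v1,u0:u1]=1
    g&=(hsv[...,1]<50)&(X[...,2]>0.004)&(X[...,2]<.07)
    num,l,st,_=cv2.connectedComponentsWithStats(g.astype(np.uint8));k=1+np.argmax(st[1:,4]);g=l==k
    G=X[g];print(st[k],"rect",cv2.minAreaRect(G[:,:2].astype(np.float32)))
    pl=G[abs(G[:,2]-.01)<.003];print("rect plate",cv2.minAreaRect(pl[:,:2].astype(np.float32)))
    print(np.histogram(G[:,2],np.arange(0,.066,.004)))
    c=p[v0:v1,u0:u1];cv2.imwrite(f"pics/g_{n}.png",cv2.cvtColor(cv2.resize(c,None,fx=5,fy=5,interpolation=2),cv2.COLOR_RGB2BGR))
E
```

```text
scene dowel n 284 z pct [0.00697416 0.04380858 0.07103789] top [ 0.62943265 -0.27153069  0.06923404] med [ 0.62458576 -0.26767154  0.04380858]
[ 120  190  131  115 6721] rect ((0.6297276616096497, 0.12111859768629074), (0.2926417589187622, 0.2600671350955963), 9.138419151306152)
rect plate ((0.6217781901359558, 0.12010732293128967), (0.2765792906284332, 0.2592862844467163), 9.023946762084961)
(array([   0, 1090, 2744,  481,  543,  275,  249,  392,  822,   48,   10,
          7,   14,   36,   10,    0]), array([0.   , 0.004, 0.008, 0.012, 0.016, 0.02 , 0.024, 0.028, 0.032,
       0.036, 0.04 , 0.044, 0.048, 0.052, 0.056, 0.06 , 0.064]))
side dowel n 259 z pct [0.00753001 0.04288036 0.06932424] top [ 0.62768207 -0.2794909   0.0682008 ] med [ 0.62481984 -0.28481389  0.04288036]
[ 194  145   79   55 2201] rect ((0.5985743999481201, 0.13226503133773804), (0.2367420494556427, 0.2975657284259796), 9.292699813842773)
rect plate ((0.5759446620941162, 0.12869471311569214), (0.19073373079299927, 0.29738694429397583), 9.052990913391113)
(array([  0, 613, 692, 153, 152,  99,  74, 198, 189,  10,   5,   4,   2,
         9,   1,   0]), array([0.   , 0.004, 0.008, 0.012, 0.016, 0.02 , 0.024, 0.028, 0.032,
       0.036, 0.04 , 0.044, 0.048, 0.052, 0.056, 0.06 , 0.064]))
```

View pics/g_scene.png

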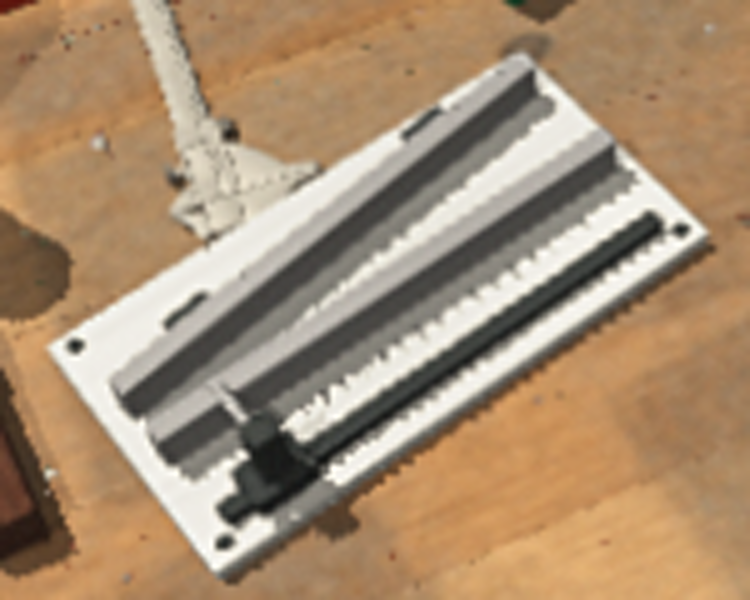

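```bash
python3 - <<'E'
from h import *
ci=camera_info("scene");z=np.load("scene0.npz");X=cloud(ci,z["d"])
f=lambda a,zz:plane(ci,np.array(a,float)/5+[110,190]+[-.4,-.4],zz)
print("plate L,B,R",f([(52,347),(222,568),(708,232)],.01))
r=f([(150,425),(603,130)],.034);s=f([(130,408),(535,78)],.034);print("ref in",r,"set in",s)
for e in(r,s):
    v=e[0]-e[1];print(np.linalg.norm(v),np.arctan2(v[1],v[0]))
print("tab top",f([(262,425)],.056))
def tops(n):
    ci=camera_info(n);z=np.load(f"{n}0.npz");X=cloud(ci,z["d"])
    m=(X[...,2]>.062)&(X[...,2]<.075)&(X[...,0]>.45)&(X[...,0]<.85)&(X[...,1]<-.1)&(X[...,1]>-.5)
    k,l,st,c=cv2.connectedComponentsWithStats(m.astype(np.uint8))
    for i in range(1,k):
        if st[i,4]>15: print(n,c[i].round(),st[i,4],np.nanmean(X[l==i],0).round(4),z["p"][l==i].mean(0).round())
    m=(X[...,2]>.02)&(X[...,2]<.045)&(X[...,0]>.45)&(X[...,0]<.85)&(X[...,1]<-.1)&(X[...,1]>-.5)
    k,l,st,c=cv2.connectedComponentsWithStats(m.astype(np.uint8))
    for i in range(1,k):
        if st[i,4]>25: print(n,"low",c[i].round(),st[i,4],np.nanmean(X[l==i],0).round(4))
tops("scene");tops("side")
R=cv2.Rodrigues(status.read_state()["tcp_rot"])[0];print(R)
w=camera_info("wrist");print(w["K"], -w["R"].T@w["t"],w["R"])
E
```

```text
plate L,B,R [[ 0.60199652  0.24604231  0.01      ]
 [ 0.46720479  0.22253182  0.01      ]
 [ 0.50766022 -0.02956874  0.01      ]]
ref in [[ 0.52835653  0.22372549  0.034     ]
 [ 0.56536891 -0.00935782  0.034     ]] set in [[0.54008234 0.22795767 0.034     ]
 [0.60774422 0.00274839 0.034     ]]
0.2360037028634269 1.7282761154008934
0.23515388953486008 1.8626567521114235
tab top [[0.49138052 0.18547593 0.056     ]]
scene [300. 128.] 77 [ 0.6971 -0.289   0.0688] [195.  15.   8.]
scene [339. 131.] 86 [ 0.6354 -0.3694  0.0685] [ 32. 148. 131.]
scene [310. 146.] 94 [ 0.63   -0.2717  0.0685] [94. 53. 26.]
scene [274. 152.] 89 [ 0.6562 -0.1835  0.0686] [219. 214. 195.]
scene [325. 162.] 98 [ 0.5648 -0.2713  0.0683] [ 19. 151. 135.]
scene low [240. 119.] 242 [ 0.8472 -0.1965  0.0339]
scene low [298. 140.] 70 [ 0.6915 -0.2846  0.0324]
scene low [337. 143.] 75 [ 0.6303 -0.3642  0.0324]
scene low [235. 160.] 79 [ 0.714  -0.1057  0.0322]
scene low [308. 158.] 81 [ 0.6247 -0.2667  0.0327]
scene low [273. 165.] 80 [ 0.6499 -0.1795  0.0323]
scene low [358. 171.] 96 [ 0.5218 -0.3468  0.0337]
scene l
[... 605 characters left out ...]
82  0.0252]
side low [328. 240.] 97 [ 0.6912 -0.3002  0.0324]
side low [299. 242.] 88 [ 0.6255 -0.2841  0.0332]
side low [274. 248.] 89 [ 0.5616 -0.2836  0.033 ]
side low [320. 272.] 103 [ 0.6295 -0.3799  0.0322]
side low [268. 276.] 152 [ 0.5211 -0.3537  0.0337]
[[ 9.30939480e-01  3.65172824e-01 -7.02637665e-04]
 [ 3.65173490e-01 -9.30937280e-01  2.02565479e-03]
 [ 8.56024828e-05 -2.14234666e-03 -9.99997702e-01]]
[[272.89614536   0.         254.93411935]
 [  0.         272.89614536 192.67023157]
 [  0.           0.           1.        ]] [ 0.31772739 -0.59934072  0.37139894] [[ 0.36505513 -0.93098371 -0.00202006]
 [-0.88739577 -0.34861806  0.30165244]
 [-0.28153774 -0.10832717 -0.95341582]]
```

move_arm --deltas '[[[0,0,-0.07],[0.5,0.5,0],-1],[[0,0,-0.1375],[1,1,0],-1],[[0,0,-0.1375],[1,1,0],-1]]'

```text
time: 0.48
tool_pos: [0.3484, -0.5256, 0.2306]
tcp_rot: [-3.13, -0.252, -0.0]
wrist_force: [0.2, -0.9, 0.3]
width: 0.993
```

move_arm --deltas '[[[0,0,0],[0.5,0.5,0],-1],[[0,0,0],[1,1,0],-1],[[0,0,0],[1,1,0],-1]]'

```text
time: 0.85
tool_pos: [0.4481, -0.4263, 0.2309]
tcp_rot: [-3.131, -0.254, 0.0]
wrist_force: [-0.2, -0.5, 0.0]
width: 0.999
```

move_arm --deltas '[[[0,0,0],[0.5,0.5,0],-1],[[0,0,0],[1,1,0],-1],[[0,0,0],[1,1,0],-1]]'

```text
time: 1.23
tool_pos: [0.548, -0.3269, 0.231]
tcp_rot: [-3.131, -0.253, 0.0]
wrist_force: [-0.3, -0.8, -0.3]
width: 1.004
```

move_arm --deltas '[[[0,0,0],[0.5,0.27,-0.25],-1],[[0,0,0],[0.83,0.54,-0.5],-1],[[0,0,0],[0.83,0.54,-0.5],-1],[[0,0,0],[0.83,0.54,-0.5],-1]]'

```text
time: 1.72
tool_pos: [0.6286, -0.2759, 0.181]
tcp_rot: [3.131, 0.247, -0.002]
wrist_force: [-1.0, -0.0, 0.2]
width: 1.001
```

```bash
cat >> h.py <<'E'
def yawxyz():
    s=status.read_state();R=cv2.Rodrigues(s["tcp_rot"])[0]
    print("t",round(s["time"],2),"tcp",s["tool_pos"].round(4),"yaw(-y)",round(np.arctan2(-R[1,1],-R[0,1]),4),"tilt",R[:2,2].round(4),"F",s["wrist_force"].round(2),"w",round(s["width"],3),"q",s["q"].round(2))
    return s
def save(n,p,f=1): cv2.imwrite(f"pics/{n}.png",cv2.cvtColor(cv2.resize(p,None,fx=f,fy=f,interpolation=2),cv2.COLOR_RGB2BGR))
E
python3 - <<'E'
from h import *
yawxyz();ci=camera_info("wrist");p,d=read_camera("wrist");np.savez("w1.npz",p=p,d=d);save("w1",p)
X=cloud(ci,d)
m=(X[...,2]>.06)&(X[...,2]<.08)
k,l,st,c=cv2.connectedComponentsWithStats(m.astype(np.uint8))
for i in range(1,k):
    if st[i,4]>30:
        cn=cv2.findContours((l==i).astype(np.uint8),0,2)[0][0]
        P=plane(ci,cn[:,0],.07);(cx,cy),r=cv2.minEnclosingCircle(P[:,:2].astype(np.float32))
        print(c[i].round(),st[i,4],np.nanmean(X[l==i],0).round(4),p[l==i].mean(0).round(),(cx,cy,r))
E
```

```text
t 1.73 tcp [ 0.6286 -0.2759  0.181 ] yaw(-y) 1.7283 tilt [-0.0013 -0.0007] F [-1.01 -0.05  0.19] w 1.001 q [-0.45  0.32  1.63 -0.    1.2   0.96]
[283. 117.] 756 [ 0.6995 -0.2896  0.0685] [191.   3.   1.] (0.6993006467819214, -0.28944218158721924, 0.013937442563474178)
[166. 143.] 747 [ 0.659  -0.1866  0.0681] [207. 197. 178.] (0.659720242023468, -0.18676091730594635, 0.014886904507875443)
[253. 184.] 645 [ 0.6335 -0.2724  0.0682] [94. 54. 25.] (0.6339792609214783, -0.2728896141052246, 0.014623142778873444)
[350. 193.] 667 [ 0.6388 -0.3684  0.068 ] [  4. 135. 125.] (0.6395054459571838, -0.36778441071510315, 0.015316443517804146)
[242. 243.] 571 [ 0.5687 -0.2715  0.0679] [  6. 111. 103.] (0.5697791576385498, -0.27118363976478577, 0.015660272911190987)
```

View pics/w1.png

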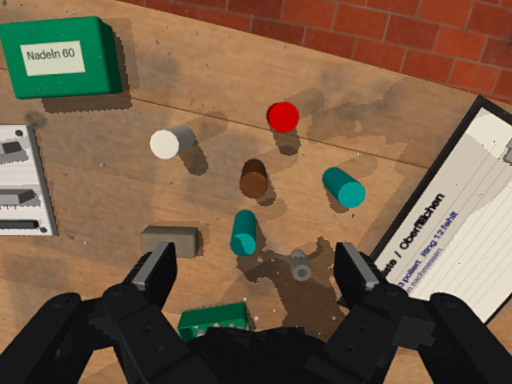

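The wrist view shows the dowel at (253,184), on the jaws' centre line, with the fingertips at (155,260) and (352,260). It places the dowel at (0.634,-0.273), against (0.629,-0.275) from the fixed cameras. I go lower and check again.

move_arm --deltas '[[[0,0,0],[0.03,0.02,-0.4],-1],[[0,0,0],[0.03,0.02,-0.8],-1],[[0,0,0],[0.03,0.02,-0.8],-1]]'

```text
time: 2.15
tool_pos: [0.6288, -0.2727, 0.0982]
tcp_rot: [-3.129, -0.245, 0.01]
wrist_force: [-0.4, -0.3, 0.2]
width: 1.003
```

```bash
python3 - <<'E'
from h import *
yawxyz();ci=camera_info("wrist");p,d=read_camera("wrist");np.savez("w2.npz",p=p,d=d);save("w2",p)
X=cloud(ci,d)
m=(X[...,2]>.06)&(X[...,2]<.08)
k,l,st,c=cv2.connectedComponentsWithStats(m.astype(np.uint8))
for i in range(1,k):
    if st[i,4]>300:
        cn=cv2.findContours((l==i).astype(np.uint8),0,2)[0][0]
        P=plane(ci,cn[:,0],.07);(cx,cy),r=cv2.minEnclosingCircle(P[:,:2].astype(np.float32))
        print(c[i].round(),st[i,4],np.nanmean(X[l==i],0).round(4),p[l==i].mean(0).round(),(cx,cy,r))
E
```

```text
t 2.15 tcp [ 0.6288 -0.2727  0.0982] yaw(-y) 1.7269 tilt [-0.0064  0.0025] F [-0.44 -0.34  0.2 ] w 1.003 q [-0.45  0.39  1.69 -0.    1.06  0.97]
[302. 123.] 1636 [ 0.6996 -0.2896  0.0685] [193.   1.   1.] (0.699283242225647, -0.2892923057079315, 0.013961918652057648)
[131. 161.] 1545 [ 0.6593 -0.1869  0.068 ] [206. 197. 178.] (0.6592855453491211, -0.18807542324066162, 0.015237470157444477)
[257. 217.] 1298 [ 0.6339 -0.2724  0.0681] [89. 51. 24.] (0.6347410678863525, -0.2728891968727112, 0.015029014088213444)
[394. 230.] 1344 [ 0.639  -0.3681  0.0678] [  6. 128. 119.] (0.6395009756088257, -0.3665107786655426, 0.01632239669561386)
[243. 294.] 1028 [ 0.5695 -0.2719  0.0677] [ 3. 81. 75.] (0.5713649392127991, -0.27171677350997925, 0.016313234344124794)
```

move_arm --deltas '[[[0,0,0],[0.015,0,-0.35],-1],[[0,0,0],[0.015,0,-0.67],-1],[[0,0,0],[0.015,0,-0.67],-1],[[0,0,0],[0.015,0,-0.67],1],[[0,0,0],[0.015,0,-0.67],1],[[0,0,0],[0.015,0,-0.67],1],[[0,0,0],[0.015,0,-0.67],1],[[0,0,0],[0.015,0,-0.67],1],[[0,0,0],[0.015,0,-0.67],1]]' --grip_force 25

```text
time: 3.32
tool_pos: [0.635, -0.2728, 0.0359]
tcp_rot: [3.131, 0.248, 0.003]
wrist_force: [-0.7, -0.6, 6.0]
width: 0.318
```

```bash
python3 -c "
from h import *
yawxyz()"
```

```text
t 3.33 tcp [ 0.635  -0.2728  0.0359] yaw(-y) 1.7287 tilt [ 0.002 -0.001] F [-0.7  -0.57  5.96] w 0.318 q [-0.44  0.46  1.72 -0.    0.96  0.97]
```

move_arm --deltas '[[[0,0,0],[0,0,0.4],1],[[0,0,0],[0,0,0.8],1],[[0,0,0],[0,0,1],1],[[0,0,0],[0,0,1],1]]'

```text
time: 3.82
tool_pos: [0.6351, -0.2728, 0.1361]
tcp_rot: [3.13, 0.248, 0.005]
wrist_force: [0.8, -0.5, -1.3]
width: 0.32
```

move_arm --deltas '[[[0,0,0],[-0.1,0.5,0.1],1],[[0,0,0],[-0.2,1,0.2],1],[[0,0,0],[-0.2,1,0.2],1]]'

```text
time: 4.2
tool_pos: [0.6123, -0.1689, 0.1523]
tcp_rot: [-3.129, -0.253, 0.005]
wrist_force: [-0.1, -0.6, -1.0]
width: 0.317
```

move_arm --deltas '[[[0,0,0],[-0.1,0.5,0],1],[[0,0,0],[-0.2,1,0],1],[[0,0,0],[-0.2,1,0],1]]'

```text
time: 4.58
tool_pos: [0.5921, -0.0699, 0.1519]
tcp_rot: [-3.13, -0.253, 0.006]
wrist_force: [-0.3, -0.6, -0.4]
width: 0.319
```

move_arm --deltas '[[[0,0,0],[-0.1,0.5,0],1],[[0,0,0],[-0.2,1,0],1],[[0,0,0],[-0.2,1,0],1],[[0,0,0],[-0.2,1,0],1]]'

```text
time: 5.08
tool_pos: [0.574, 0.0265, 0.1532]
tcp_rot: [3.131, 0.248, -0.002]
wrist_force: [0.3, -0.1, -0.4]
width: 0.321
```

```bash
python3 - <<'E'
from h import *
yawxyz();ci=camera_info("wrist");p,d=read_camera("wrist");np.savez("w3.npz",p=p,d=d,R=ci["R"],t=ci["t"]);save("w3",p,1.5)
E
```

```text
t 5.08 tcp [0.574  0.0265 0.1532] yaw(-y) 1.7288 tilt [-0.0012 -0.0009] F [ 0.29 -0.12 -0.37] w 0.321 q [ 0.    0.14  1.9  -0.    1.1   1.42]
```

View pics/w3.png

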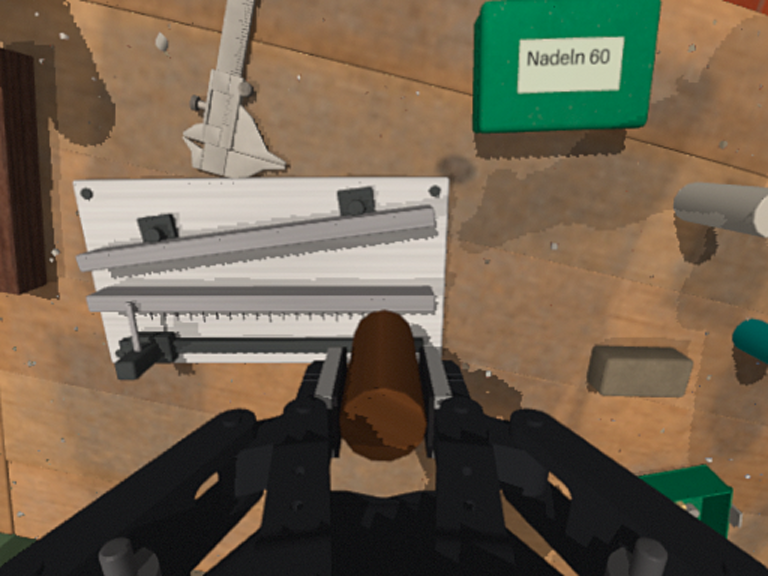

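```bash
python3 - <<'E'
from h import *
z=np.load("w3.npz");ci=camera_info("wrist");ci["R"],ci["t"]=z["R"],z["t"];d=z["d"];X=cloud(ci,d)
def go(n,X,u1):
    m=(abs(X[...,2]-.033)<.004)&(X[...,0]>.5)&(X[...,0]<.66)&(X[...,1]>-.03)&(X[...,1]<.25)
    m[:, :]&=True
    k,l,st,c=cv2.connectedComponentsWithStats(m.astype(np.uint8))
    for i in range(1,k):
        if st[i,4]>120:
            Y=X[l==i];(cx,cy),(w,h),a=cv2.minAreaRect(Y[:,:2].astype(np.float32))
            q=Y[:,:2]-Y[:,:2].mean(0);v=np.linalg.svd(q,full_matrices=0)[2][0]
            print(n,st[i],"ctr",(round(cx,4),round(cy,4)),"size",(round(w,4),round(h,4)),"mean",Y.mean(0).round(4),"ang",np.arctan2(v[1],v[0])%np.pi)
go("wrist",X,0)
for n in("scene","side"):
    go(n,cloud(camera_info(n),np.load(n+"0.npz")["d"]),0)
m=(abs(X[...,2]-.0085)<.004)&(X[...,0]>.4)&(X[...,0]<.66)&(X[...,1]>-.06)&(X[...,1]<.27)
print(np.nanmedian(X[220:228,150:250,2]) , np.nanmedian(X[130:135,200:210,2]))
print(ci["K"][0,0], -ci["R"].T@ci["t"])
# corners of plate top clicked
print(plane(ci,np.array([(74,181),(449,178),(441,362),(110,362)])/1.5,.01))
print(plane(ci,np.array([(434,286),(434,309),(88,293)])/1.5,.034))
E
```

```text
wrist [  50  138  240   43 2971] ctr (0.5872, 0.1162) size (0.0124, 0.2394) mean [0.5887 0.112  0.0325] ang 1.856464043472673
wrist [  58  195  232   13 2721] ctr (0.5447, 0.1081) size (0.0125, 0.2392) mean [0.5453 0.1065 0.0325] ang 1.7296893291144857
scene [131 201  86  69 569] ctr (0.5867, 0.1152) size (0.0153, 0.241) mean [0.5837 0.1225 0.0329] ang 1.8574563734129024
scene [153 215  80  55 507] ctr (0.5463, 0.0907) size (0.0159, 0.2044) mean [0.5453 0.0953 0.0328] ang 1.73098788370427
side [216 146  43  34 175] ctr (0.5852, 0.1127) size (0.0153, 0.2387) mean [0.5868 0.1038 0.0319] ang 1.853166954820541
side [205 148  37  37 180] ctr (0.5348, 0.1043) size (0.0309, 0.2389) mean [0.5422 0.0973 0.0322] ang 1.7425632691638064
0.009616167943901015 0.008650242225729073
272.8961453602705 [0.64989445 0.03931493 0.29448942]
[[ 0.60412799  0.24574262  0.01      ]
 [ 0.64511065 -0.0070863   0.01      ]
 [ 0.5091555  -0.02927636  0.01      ]
 [ 0.46768233  0.22657933  0.01      ]]
[[ 0.57562176 -0.00754783  0.034     ]
 [ 0.55958118 -0.01073627  0.034     ]
 [ 0.53388734  0.22347556  0.034     ]]
```

The wrist view shows the dowel upright between the pads at about (385,385) in the 1.5x picture. Both fences are clear: the straight one runs (88,293)-(433,297), the adjustable one (80,260)-(433,218). The fence rectangles fit 12 x 239 mm, which matches the drawing. I expect it to wedge near gauge x = +24 mm.

move_arm --deltas '[[[0,0,0],[0.085,0.01,-0.3],1],[[0,0,0],[0.085,0.01,-0.6],1],[[0,0,0],[0.085,0.01,-0.9],1],[[0,0,0],[0.085,0.01,-1],1],[[0,0,0],[0.085,0.01,-1],1]]'

```text
time: 5.75
tool_pos: [0.5822, 0.0276, 0.0536]
tcp_rot: [3.132, 0.246, -0.003]
wrist_force: [-0.1, -0.2, 0.2]
width: 0.319
```

move_arm --deltas '[[[0,0,0],[0,0,-0.03],1],[[0,0,0],[0,0,-0.06],1],[[0,0,0],[0,0,-0.06],1]]'

```text
time: 6.12
tool_pos: [0.5827, 0.0287, 0.0487]
tcp_rot: [3.132, 0.248, 0.001]
wrist_force: [0.5, -0.0, -0.6]
width: 0.321
```

```bash
python3 - <<'E'
from h import *
yawxyz()
E
```

```text
t 6.12 tcp [0.5827 0.0287 0.0487] yaw(-y) 1.7288 tilt [ 0.0007 -0.    ] F [ 0.47 -0.02 -0.6 ] w 0.321 q [ 0.01  0.27  1.96 -0.    0.91  1.42]
```

move_arm --deltas '[[[0,0,0],[0,0,-0.005],1],[[0,0,0],[0,0,-0.01],1],[[0,0,0],[0,0,-0.01],1],[[0,0,0],[0,0,-0.01],1]]'

```text
time: 6.62
tool_pos: [0.5825, 0.0286, 0.0472]
tcp_rot: [-3.132, -0.248, 0.0]
wrist_force: [-0.1, -0.9, -0.7]
width: 0.322
```

```bash
python3 - <<'E'
from h import *
yawxyz()
p,d=read_camera("scene");save("s1",p[190:310,110:260],5)
E
```

```text
t 6.62 tcp [0.5825 0.0286 0.0472] yaw(-y) 1.7286 tilt [-0.0001  0.    ] F [-0.06 -0.89 -0.7 ] w 0.322 q [0.01 0.27 1.96 0.   0.91 1.42]
```

View pics/s1.png

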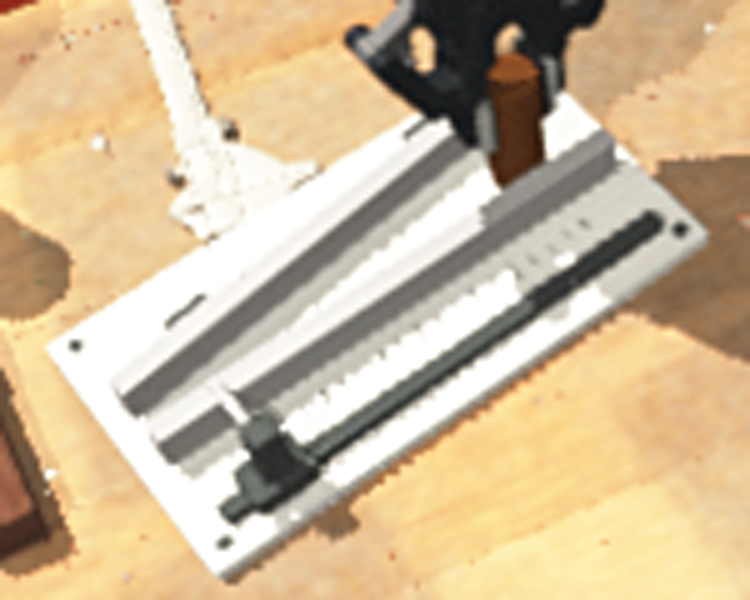

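The dowel, at (515,130) in the crop, hangs inside the wide end of the slot just above the plate. I lower it until it touches.

move_arm --deltas '[[[0,0,0],[0,0,-0.01],1],[[0,0,0],[0,0,-0.01],1],[[0,0,0],[0,0,-0.01],1]]'

```text
time: 7.05
tool_pos: [0.5824, 0.0286, 0.0462]
tcp_rot: [3.132, 0.248, -0.0]
wrist_force: [1.2, 0.6, -1.2]
width: 0.321
```

move_arm --deltas '[[[0,0,0],[0,0,-0.01],1],[[0,0,0],[0,0,-0.01],1],[[0,0,0],[0,0,-0.01],1]]'

```text
time: 7.42
tool_pos: [0.5827, 0.0286, 0.0459]
tcp_rot: [3.132, 0.248, 0.001]
wrist_force: [-2.5, 0.8, 4.5]
width: 0.319
```

Contact with the plate shows Fz at about 4.5 N. I relieve it and ease the dowel towards the straight fence.

move_arm --deltas '[[[0,0,0],[-0.01,0,0.004],1],[[0,0,0],[-0.025,-0.004,0.004],1],[[0,0,0],[-0.03,-0.005,0.004],1],[[0,0,0],[-0.03,-0.005,0.004],1]]'

```text
time: 7.92
tool_pos: [0.58, 0.0281, 0.0459]
tcp_rot: [3.132, 0.247, 0.002]
wrist_force: [1.9, 0.6, 1.2]
width: 0.32
```

move_arm --deltas '[[[0,0,0],[-0.005,0,0],1],[[0,0,0],[-0.005,0,0],1],[[0,0,0],[-0.005,0,0],1]]'

```text
time: 8.3
tool_pos: [0.5798, 0.0281, 0.046]
tcp_rot: [3.132, 0.248, 0.003]
wrist_force: [4.0, 1.1, 1.3]
width: 0.315
```

move_arm --deltas '[[[0,0,0],[-0.005,0,0],1],[[0,0,0],[-0.005,0,0],1],[[0,0,0],[-0.005,0,0],1]]'

```text
time: 8.68
tool_pos: [0.5797, 0.0281, 0.046]
tcp_rot: [3.132, 0.248, 0.004]
wrist_force: [5.9, 0.7, 1.3]
width: 0.326
```

move_arm --deltas '[[[0,0,0],[0.008,0,0],1],[[0,0,0],[-0.008,0.1,0],1],[[0,0,0],[-0.024,0.2,0],1],[[0,0,0],[-0.04,0.3,0],1],[[0,0,0],[-0.056,0.4,0],1],[[0,0,0],[-0.072,0.5,0],1],[[0,0,0],[-0.088,0.6,0],1],[[0,0,0],[-0.088,0.6,0],1]]'

```text
time: 9.68
tool_pos: [0.5701, 0.0885, 0.046]
tcp_rot: [3.132, 0.249, 0.002]
wrist_force: [4.3, 0.8, 1.6]
width: 0.314
```

move_arm --deltas '[[[0,0,0],[-0.008,0.05,0],1],[[0,0,0],[-0.016,0.1,0],1],[[0,0,0],[-0.024,0.15,0],1],[[0,0,0],[-0.032,0.2,0],1],[[0,0,0],[-0.032,0.2,0],1]]'

```text
time: 10.3
tool_pos: [0.567, 0.1075, 0.046]
tcp_rot: [3.131, 0.248, 0.001]
wrist_force: [4.4, -1.1, 1.8]
width: 0.324
```

move_arm --deltas '[[[0,0,0],[0.002,0.02,0],1],[[0,0,0],[-0.002,0.04,0],1],[[0,0,0],[-0.005,0.06,0],1],[[0,0,0],[-0.008,0.08,0],1],[[0,0,0],[-0.01,0.1,0],1],[[0,0,0],[-0.01,0.1,0],1]]'

```text
time: 11.05
tool_pos: [0.5656, 0.117, 0.046]
tcp_rot: [3.13, 0.248, -0.0]
wrist_force: [3.1, -3.3, 2.9]
width: 0.316
```

move_arm --deltas '[[[0,0,0],[-0.003,0.02,0],1],[[0,0,0],[-0.006,0.04,0],1],[[0,0,0],[-0.006,0.04,0],1]]'

```text
time: 11.42
tool_pos: [0.565, 0.121, 0.046]
tcp_rot: [3.13, 0.248, -0.0]
wrist_force: [3.1, -4.0, 4.0]
width: 0.32
```

move_arm --deltas '[[[0,0,0],[-0.003,0.02,0],1],[[0,0,0],[-0.006,0.04,0],1],[[0,0,0],[-0.006,0.04,0],1]]'

```text
time: 11.8
tool_pos: [0.5643, 0.125, 0.046]
tcp_rot: [3.13, 0.248, -0.0]
wrist_force: [3.4, -4.5, 4.1]
width: 0.322
```

move_arm --deltas '[[[0,0,0],[0,0,0.006],1],[[0,0,0],[0,0,0.006],1],[[0,0,0],[0,0,0.006],1]]'

```text
time: 12.18
tool_pos: [0.5641, 0.1259, 0.046]
tcp_rot: [3.132, 0.248, -0.001]
wrist_force: [4.7, -2.4, -0.7]
width: 0.315
```

```bash
python3 - <<'E'
from h import *
s=yawxyz();print(s["torque"])
p,d=read_camera("side");save("side2",p[130:210,180:280],7)
p,d=read_camera("scene");save("s2",p[190:310,110:260],5)
E
```

```text
t 12.18 tcp [0.5641 0.1259 0.046 ] yaw(-y) 1.7287 tilt [-0.0004 -0.0002] F [ 4.69 -2.37 -0.74] w 0.315 q [ 0.18  0.27  1.97 -0.    0.9   1.59]
[-0.42758752 -0.86679206  0.04007674]
```

View pics/s2.png

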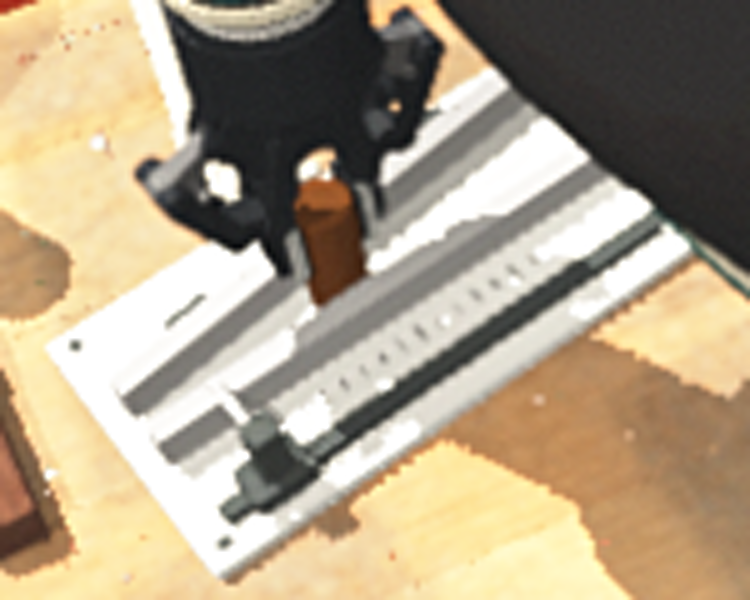

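The dowel at (335,240) in the crop stands between the fences, and there is still a gap to the adjustable one. I keep sliding in small steps.

move_arm --deltas '[[[0,0,0],[0.004,0.02,0],1],[[0,0,0],[-0.001,0.04,0],1],[[0,0,0],[-0.001,0.04,0],1]]'

```text
time: 12.65
tool_pos: [0.5635, 0.1305, 0.046]
tcp_rot: [-3.131, -0.248, 0.002]
wrist_force: [2.2, -0.9, -0.3]
width: 0.323
```

move_arm --deltas '[[[0,0,0],[-0.002,0.015,0],1],[[0,0,0],[-0.005,0.03,0],1],[[0,0,0],[-0.005,0.03,0],1]]'

```text
time: 13.02
tool_pos: [0.5631, 0.1334, 0.046]
tcp_rot: [-3.131, -0.248, 0.002]
wrist_force: [1.8, 0.5, -1.3]
width: 0.316
```

move_arm --deltas '[[[0,0,0],[-0.003,0.02,0],1],[[0,0,0],[-0.003,0.02,0],1],[[0,0,0],[-0.003,0.02,0],1]]'

```text
time: 13.4
tool_pos: [0.5629, 0.1352, 0.046]
tcp_rot: [-3.132, -0.248, 0.002]
wrist_force: [-0.1, -0.4, -0.2]
width: 0.32
```

move_arm --deltas '[[[0,0,0],[-0.003,0.02,0],1],[[0,0,0],[-0.003,0.02,0],1],[[0,0,0],[-0.003,0.02,0],1]]'

```text
time: 13.78
tool_pos: [0.5628, 0.1371, 0.0462]
tcp_rot: [3.132, 0.248, -0.001]
wrist_force: [0.2, -0.4, -1.4]
width: 0.32
```

move_arm --deltas '[[[0,0,0],[-0.002,0.01,0],1],[[0,0,0],[-0.003,0.02,0],1],[[0,0,0],[-0.003,0.02,0],1]]'

```text
time: 14.15
tool_pos: [0.5624, 0.139, 0.0461]
tcp_rot: [3.132, 0.248, -0.001]
wrist_force: [-0.7, -1.5, -0.5]
width: 0.324
```

move_arm --deltas '[[[0,0,0],[-0.002,0.015,0],1],[[0,0,0],[-0.002,0.015,0],1],[[0,0,0],[-0.002,0.015,0],1]]'

```text
time: 14.52
tool_pos: [0.5622, 0.1398, 0.0461]
tcp_rot: [3.131, 0.248, -0.001]
wrist_force: [-1.3, -5.1, -0.2]
width: 0.317
```

move_arm --deltas '[[[0,0,0],[-0.002,0.015,0],1],[[0,0,0],[-0.002,0.015,0],1],[[0,0,0],[-0.002,0.015,0],1]]'

```text
time: 14.9
tool_pos: [0.5621, 0.1405, 0.0461]
tcp_rot: [3.129, 0.248, -0.002]
wrist_force: [-1.2, -7.7, 0.2]
width: 0.32
```

Both fences now load up, with about 7.5 N of push along the slot. The dowel is wedged, so I release it and lift straight up.

move_arm --deltas '[[[0,0,0],[0,0,0],0.2],[[0,0,0],[0,0,0],-0.2],[[0,0,0],[0,0,0],-0.5],[[0,0,0],[0,0,0],-0.5],[[0,0,0],[0,0,0.3],-0.5],[[0,0,0],[0,0,0.7],-0.5],[[0,0,0],[0,0,1],-0.5],[[0,0,0],[0,0,1],-0.5]]'

```text
time: 15.9
tool_pos: [0.5649, 0.1428, 0.1498]
tcp_rot: [-3.131, -0.248, -0.011]
wrist_force: [0.9, 0.3, -0.3]
width: 0.752
```

```bash
python3 - <<'E'
from h import *
yawxyz()
ci=camera_info("wrist");p,d=read_camera("wrist");np.savez("w4.npz",p=p,d=d,R=ci["R"],t=ci["t"]);save("w4",p,1.5)
X=cloud(ci,d)
for lo,hi,n in((.068,.09,"top"),(.047,.06,"tab")):
    m=(X[...,2]>lo)&(X[...,2]<hi)&(X[...,0]>.44)&(X[...,0]<.66)&(X[...,1]>0)&(X[...,1]<.26)
    k,l,st,c=cv2.connectedComponentsWithStats(m.astype(np.uint8))
    for i in range(1,k):
        if st[i,4]>30: print(n,c[i].round(),st[i,4],np.nanmean(X[l==i],0).round(4),p[l==i].mean(0).round(),cv2.minAreaRect(X[l==i][:,:2].astype(np.float32)))
E
```

```text
t 15.9 tcp [0.5649 0.1428 0.1498] yaw(-y) 1.7287 tilt [0.0068 0.0016] F [ 0.91  0.34 -0.27] w 0.752 q [0.2  0.15 1.9  0.   1.09 1.62]
top [257. 208.] 881 [0.5611 0.1414 0.0781] [93. 54. 27.] ((0.5597876906394958, 0.1412011981010437), (0.027175825089216232, 0.027182694524526596), 71.27748107910156)
tab [256. 189.] 103 [0.5704 0.1433 0.0537] [63. 39. 22.] ((0.5681217312812805, 0.14366653561592102), (0.009646764025092125, 0.026221076026558876), 16.68848419189453)
tab [203. 257.] 124 [0.4935 0.184  0.0531] [54. 54. 52.] ((0.4919506013393402, 0.18458053469657898), (0.013776367530226707, 0.00819543469697237), 9.119078636169434)
```

View pics/w4.png

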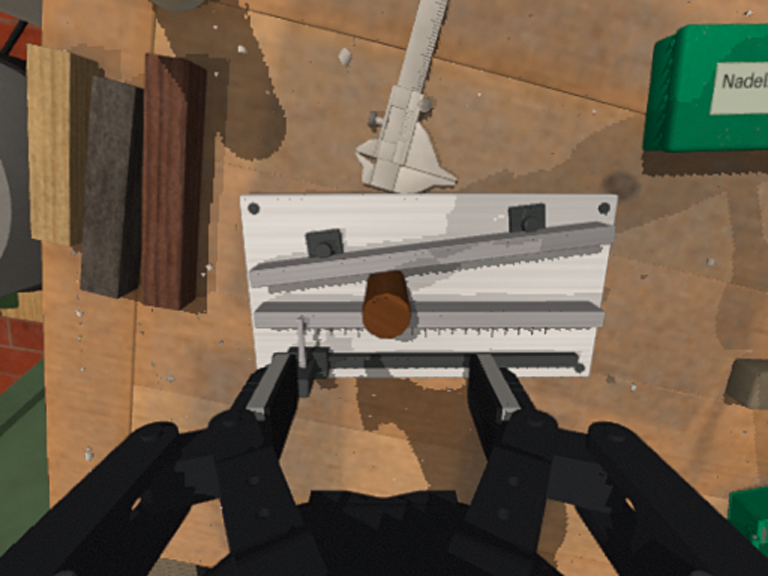

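The wrist view shows the dowel at (386,310) bearing on both fences, with its foot between them and upright. The pointer tab is at about (305,385), partly hidden by the finger. The dowel is at gauge x of about +30 mm and the tab at about +84 mm. I go above the tab next.

move_arm --deltas '[[[0,0,0],[-0.35,0.21,0],-1],[[0,0,0],[-0.69,0.43,0],-1],[[0,0,0],[-0.69,0.43,0],-1],[[0,0,0],[-0.69,0.43,0],-1]]'

```text
time: 16.45
tool_pos: [0.4931, 0.1849, 0.1452]
tcp_rot: [3.131, 0.249, -0.002]
wrist_force: [0.9, -0.1, -0.7]
width: 1.001
```

```bash
python3 - <<'E'
from h import *
yawxyz()
ci=camera_info("wrist");p,d=read_camera("wrist");save("w5",p)
X=cloud(ci,d)
u=np.array([-.1583,.9874]);n=np.array([.9874,.1583]);O=np.array([.565,.1109])
for lo,hi,nm in((.068,.09,"top"),(.05,.058,"tab"),(.0295,.038,"fence")):
    m=(X[...,2]>lo)&(X[...,2]<hi)&(X[...,0]>.44)&(X[...,0]<.66)&(X[...,1]>-.05)&(X[...,1]<.26)
    k,l,st,c=cv2.connectedComponentsWithStats(m.astype(np.uint8))
    for i in range(1,k):
        if st[i,4]>30:
            r=cv2.minAreaRect(X[l==i][:,:2].astype(np.float32));q=np.array(r[0])-O
            print(nm,c[i].round(),st[i,4],np.nanmean(X[l==i],0).round(4),r,"gauge",q@u,-q@n)
E
```

```text
t 16.45 tcp [0.4931 0.1849 0.1452] yaw(-y) 1.7293 tilt [-0.001  -0.0007] F [ 0.93 -0.13 -0.72] w 1.001 q [ 0.31  0.06  2.01 -0.    1.08  1.72]
top [326. 131.] 1115 [0.5596 0.142  0.0784] ((0.5589801669120789, 0.141168475151062), (0.026930145919322968, 0.027025707066059113), 12.54169750213623) gauge 0.030840031941976542 0.001152483574600168
tab [307. 125.] 46 [0.561  0.1527 0.0541] ((0.559755265712738, 0.15206941962242126), (0.005545753985643387, 0.021999245509505272), 88.4234390258789) gauge 0.04148092637285232 -0.0013384684909868768
tab [251. 197.] 241 [0.4918 0.1884 0.0542] ((0.4913738965988159, 0.18829217553138733), (0.013523312285542488, 0.013743797317147255), 10.033722877502441) gauge 0.08807204628809928 0.060447233111710505
fence [349. 101.] 3730 [0.5869 0.116  0.0326] ((0.5766516327857971, 0.11267312616109848), (0.0343315415084362, 0.23947598040103912), 16.28114128112793) gauge -9.366869852305134e-05 -0.011785508083998019
fence [341. 150.] 3188 [0.5431 0.1117 0.0328] ((0.5304811596870422, 0.10625596344470978), (0.0402439646422863, 0.23929987847805023), 9.128583908081055) gauge 0.0008788107268476409 0.034819053911716885
```

move_arm --deltas '[[[0,0,0],[-0.01,0.035,-0.3],-1],[[0,0,0],[-0.01,0.035,-0.6],-1],[[0,0,0],[-0.01,0.035,-0.85],-1],[[0,0,0],[-0.01,0.035,-0.85],-1]]'

```text
time: 17.0
tool_pos: [0.491, 0.1873, 0.0587]
tcp_rot: [3.13, 0.246, -0.008]
wrist_force: [0.5, -0.5, -1.3]
width: 0.998
```

move_arm --deltas '[[[0,0,0],[0,0,-0.15],-1],[[0,0,0],[0,0,-0.28],-1],[[0,0,0],[0,0,-0.28],-1],[[0,0,0],[0,0,-0.28],1],[[0,0,0],[0,0,-0.28],1],[[0,0,0],[0,0,-0.28],1],[[0,0,0],[0,0,-0.28],1],[[0,0,0],[0,0,-0.28],1],[[0,0,0],[0,0,-0.28],1],[[0,0,0],[0,0,-0.28],1],[[0,0,0],[0,0,-0.28],1]]' --grip_force 20

```text
time: 18.38
tool_pos: [0.4926, 0.1887, 0.0337]
tcp_rot: [-3.132, -0.248, -0.001]
wrist_force: [-0.8, -0.7, 4.6]
width: 0.156
```

```bash
python3 - <<'E'
from h import *
s=yawxyz();q=s["tool_pos"][:2]-[.565,.1109];print(q@[-.1583,.9874],-q@[.9874,.1583])
E
```

```text
t 18.38 tcp [0.4926 0.1887 0.0337] yaw(-y) 1.7287 tilt [0.0004 0.0001] F [-0.8  -0.73  4.59] w 0.156 q [ 0.32  0.2   2.09 -0.    0.85  1.73]
0.08826404128936402 0.05913851536947479
```

move_arm --deltas '[[[0,0,0],[0.013,-0.08,0],1],[[0,0,0],[0.026,-0.16,0],1],[[0,0,0],[0.039,-0.24,0],1],[[0,0,0],[0.052,-0.32,0],1],[[0,0,0],[0.065,-0.4,0],1],[[0,0,0],[0.078,-0.48,0],1],[[0,0,0],[0.092,-0.575,0],1],[[0,0,0],[0.092,-0.575,0],1],[[0,0,0],[0.092,-0.575,0],1]]'

```text
time: 19.5
tool_pos: [0.502, 0.1304, 0.0336]
tcp_rot: [3.131, 0.248, 0.001]
wrist_force: [-0.7, -2.0, 5.5]
width: 0.156
```

```bash
python3 - <<'E'
from h import *
s=yawxyz();q=s["tool_pos"][:2]-[.565,.1109];print(q@[-.1583,.9874],-q@[.9874,.1583])
E
```

```text
t 19.5 tcp [0.502  0.1304 0.0336] yaw(-y) 1.7286 tilt [ 0.0007 -0.0006] F [-0.71 -2.01  5.46] w 0.156 q [ 0.21  0.18  2.11 -0.    0.85  1.62]
0.029247974089423402 0.05910763067719611
```

The pointer is at gauge x of about +29 mm. I release it, lift and check.

move_arm --deltas '[[[0,0,0],[0,0,0],-0.2],[[0,0,0],[0,0,0],-0.2],[[0,0,0],[0,0,0],-0.2],[[0,0,0],[0,0,0.3],-0.2],[[0,0,0],[0,0,0.7],-0.2],[[0,0,0],[0,0,1],-0.2],[[0,0,0],[0,0,1],-0.2]]'

```text
time: 20.38
tool_pos: [0.504, 0.1317, 0.1362]
tcp_rot: [-3.131, -0.248, -0.01]
wrist_force: [0.2, 0.0, 1.1]
width: 0.604
```

move_arm --deltas '[[[0,0,0],[-0.3,0,0.3],-1],[[0,0,0],[-0.6,0,0.6],-1],[[0,0,0],[-0.6,0,0.6],-1],[[0,0,0],[-0.6,0,0.6],-1]]'

```text
time: 20.88
tool_pos: [0.4413, 0.131, 0.192]
tcp_rot: [3.132, 0.248, -0.002]
wrist_force: [0.7, 0.2, 0.1]
width: 1.002
```

```bash
python3 - <<'E'
from h import *
yawxyz()
ci=camera_info("wrist");p,d=read_camera("wrist");save("w6",p,1.5)
X=cloud(ci,d)
u=np.array([-.1583,.9874]);n=np.array([.9874,.1583]);O=np.array([.565,.1109])
for lo,hi,nm in((.068,.09,"top"),(.05,.058,"tab")):
    m=(X[...,2]>lo)&(X[...,2]<hi)&(X[...,0]>.44)&(X[...,0]<.66)&(X[...,1]>-.05)&(X[...,1]<.26)
    k,l,st,c=cv2.connectedComponentsWithStats(m.astype(np.uint8))
    for i in range(1,k):
        if st[i,4]>30:
            r=cv2.minAreaRect(X[l==i][:,:2].astype(np.float32));q=np.array(r[0])-O
            print(nm,c[i].round(),st[i,4],np.nanmean(X[l==i],0).round(4),r,"gauge",q@u,-q@n)
E
```

```text
t 20.88 tcp [0.4413 0.131  0.192 ] yaw(-y) 1.7288 tilt [-0.001  -0.0003] F [0.73 0.21 0.12] w 1.002 q [ 0.23 -0.12  2.09 -0.    1.17  1.65]
top [266.  57.] 919 [0.5586 0.141  0.0786] ((0.5588518381118774, 0.14074605703353882), (0.02716772072017193, 0.027324415743350983), 8.442740440368652) gauge 0.030443250741806024 0.001346064219922967
tab [265. 126.] 193 [0.5005 0.1313 0.0544] ((0.5004212260246277, 0.13127648830413818), (0.012852630577981472, 0.013058663345873356), 9.166349411010742) gauge 0.03034256447180747 0.060539483324737506
```

View pics/w6.png

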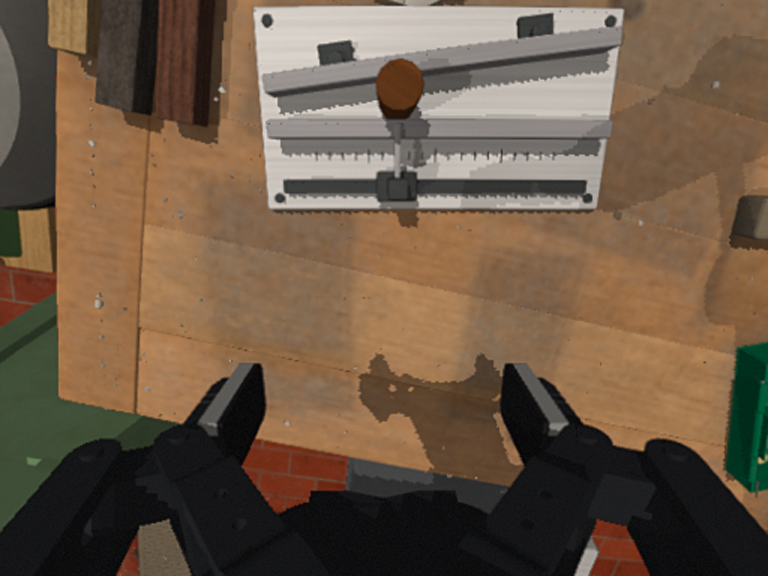

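The dowel is at (400,85) and the pointer needle and tab at (398,185). They line up, the dowel stands wedged and the arm is clear.

```bash
python3 -c "
from workcell import order
print(order.finish_job())"
```

```text
the job is handed in; nothing more can be done
None
```

The dowel is wedged upright in the gauge, the pointer is in line with it, and the job is handed in; no verdict was reported.

- **Placing:** I set the dowel upright inside the wide end of the slot. I then slid it along the straight fence to gauge x of about +30 mm.
- **Wedging:** The push along the slot reached about 7.5 N, a little above the 4 to 6 N advised but below the 12 N that forces it. I released it there.
- **Pointer:** I gripped the tab, slid it about 58 mm towards the wide end and let go.
- **Last check (wrist camera):** The dowel was at gauge x = 30.4 mm and the tab at 30.3 mm. The dowel had not moved since release, and the arm was clear with almost no wrist force. I could not measure the fence forces after release; the holding is inferred from the dowel staying put.
- **Disagreement:** The wrist and fixed cameras differed by about 5 mm in world x on the loose parts. Contact with the straight fence came about 1.5 mm earlier than I had measured. I used the wrist camera throughout, so neither affected the result.
- **Collet and whetstone:** I kept clear of both but did not re-measure them at the end.

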